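# Set the dough roller's thickness selector

## Robot

A 7-joint arm with a two-finger parallel gripper is mounted at the origin on a cart in front of the work surface, level with it; the furniture and walls round the work are solid. World frame = base frame: x ahead of the robot, y to its left, z up, the work surface at z = 0. Lengths are in m, angles in rad, forces in N, time in s.
With the tool pointing down it reaches from about 0.425 to 0.875 m from the base axis. Payload 9.9 kg.
Tool frame: the origin (TCP) lies between the finger pads; the fingertips stand 22 mm ahead of it and the grasp point (between the pads) lies 3 mm ahead of it (manip.finger_overhang is the distance from the TCP to the fingertips, in m); z points along the fingers, y is the line along which they close (so a half turn about z gives the same grasp; the last joint's range is limited). The gripper opens to 85 mm and grips with 20 to 120 N. Pads are 22 mm wide; open, the fingers measure 114 mm over their backs; the gripper's body (76 mm by 85 mm) begins 54 mm behind the grasp point. The pads swing forward as they close: fully open they stand 13 mm farther back than shut.
Start: joints at [1.115, 0.576, 0.025, 1.437, -0.015, 1.129, -0.057], TCP at [0.245, -0.629, 0.253] pointing down, gripper open.
Joint ranges: [-2.76, 2.76], [-0.34, 2.15], [-1.52, 1.57], [0.19, 2.46], [-1.09, 4.23], [0.17, 1.99], [-2.82, 2.82]. Speed limits (rad/s): [2.22, 2.22, 3.01, 3.01, 3.14, 3.14, 3.14].

## Interface

Orientations are given as [roll, pitch, yaw] about the fixed x, y, z axes, in that order (R = Rz(yaw) Ry(pitch) Rx(roll)).
In Python, from cell import manip gives the robot as it stands.
- The arm moves only by the tool servo_tool, never from a script. Its argument "rows" is a list of rows, each a list of 3 entries, a list of its own where there are three numbers: the shift along the world's x, y, z in cm, then the turn, a rotation vector about the world's x, y, z in degrees, then the opening, from 0 (shut) to 1 (fully open). A call has 1 to 10 rows; each row is the pose to reach, as a shift and turn from the pose commanded when the call began; what a row does not reach only later rows make up. A row lasts 1/8 s, in which the tool goes at most 62.5 mm and 10.7 degrees, less where a joint would pass 70% of its speed; a pose out of reach is approached as far as the arm can. A call with a gripper value outside its range is refused whole. The fingers move at their own pace and stop on an object; "force" is the grip in N (left out, the last holds). Time passes only in rows, so rows that repeat a pose let the fingers close. It gives the time, the measured TCP pose, the force, the opening and the grip force at its end, in the units of the state.
- manip.state(): the state, without advancing time (a new reading comes with each control period).
- manip.read_camera(name): name is "side" or "top"; returns a dict with "color" (420x560x3 uint8, red, green, blue), "K" (3x3 intrinsics, pixels), "T" (4x4, takes a point from camera to world coordinates). Camera axes: x right, y down, z forward; pixel columns grow to the right and rows downward; lengths in m; the calibration is good to about 2 mm. A picture is of the moment at which its call begins. There is no depth.
- manip.hand_in(): hands the job in; it is judged then, once.
The state is a dict: "t": time; "qpos": joint angles; "qd": joint speeds; "joint_torque": joint torques, N m; "ee_pos": TCP position; "ee_rot": TCP orientation; "contact_force": force on the tool from outside, world axes, zero at the start; "moment": the same for the moment, N m; "gripper_width": opening from 0.0 (shut) to 1.0 (fully open); "finger_force": force on a finger pad.
Only numpy, scipy, OpenCV 4.12 (cv2) and the standard library are available. Lean on these libraries where they do the work, as an engineer would, in place of code of your own. Each camera call takes 0.05 s, during which the arm holds its last target. There are 200 camera calls.

## Task

The thickness selector of the hand-cranked dough roller is parked. Lift its sprung knob clear of the notched ring, turn it to the large dot and let it drop fully home into the notch there, then let go. The notch is not exactly at the dot, so feel for it with light force: never press or grind the knob's tooth hard against the ring, and do not disturb the mug, the lemon or the salt shaker.

Things in the scene. Friction and masses are not known exactly. Their poses are not given: they have to be found in the camera images.
- roller: Dough roller, fixed: aluminium gearbox 110 x 110 mm, its flat deck 100 mm above the worktop, carrying the selector; on its +y side steel rollers to y = 215 mm, no higher than 105 mm, and a crank to y = 285 mm. Origin: on the worktop under the selector's vertical turning axis. Front: -x.
- knob_grip (a point): On the turning axis, in the knob's black grip bar (36 mm long, along the pointer; 12 mm wide; top 16 mm above and foot 18 mm below this point). 132 mm above the worktop with the knob down in a slot or notch; rises with it. Below the bar are a flange of 37 mm diameter and the pointer, tops 116 mm above the worktop with the knob down.
- knob: The knob. Origin on the turning axis, 100 mm above the worktop when down; -x axis along the pointer. It lifts up to 16 mm against a spring (6.5 N down, 10.5 N at the top stop); 8 mm up its tooth clears the ring. It turns freely (0.03 N m), 1.7 rad each way from the front. Let go, it springs down unharmed until the tooth rests on the ring (8 mm up) or home in a notch (0).
- pointer (a point): Tip of the knob's pointer, 38 mm from the turning axis, 116 mm above the worktop when down; rises and turns with the knob. At the start it is within 0.06 rad of the roller's front. Right under the pointer is the tooth: a radial square-edged steel key 5 mm wide, ending 36.5 mm from the axis.
- ring: Notched steel ring round the knob, radius 25.5 to 34.5 mm, top 10 mm above the deck. A parking slot (0.25 rad each way) at the front, where the tooth starts, and an 8 mm wide notch near each dot; unbroken elsewhere: 0.35 to 0.65 rad from the front the tooth always rests on the ring. Origin: on the axis, on the deck. The notches' true angle differs by up to 0.25 rad from this pose: feel for it.
- dot_large: Large black raised dot, 16 mm across, 2.5 mm high, on the deck 47 mm from the turning axis, 1.15 rad to the left or the right of the roller's front (either may be drawn). Origin: centre of its underside. Its notch lies in its direction from the axis, within 0.25 rad either way.
- dot_small: Small black raised dot, 7 mm across, at the same distance and angle on the other side of the front; it marks the other notch, which is not wanted. Origin: centre of its underside.
- mug: Mug, 78 x 108 x 101 mm with its handle, standing loose beside the gearbox. Origin: centre of its underside.
- lemon: Lemon, 78 x 55 x 56 mm, lying loose in front of the rollers. Origin: centre of its underside.
- salt_shaker: Salt shaker, 44 mm across, 90 mm high, standing loose behind the gearbox. Origin: centre of its underside.

How it is judged:
By the outcome, as a careful person would: the job done as asked, in the order asked, and still so for the second after the job is handed in, with the robot touching nothing.
It also fails if it takes over 51 s, if anything falls off the work surface, if the arm or the gripper's body presses on something with over 40 N, if the wrist force passes 120 N, or if a joint passes its speed limit or range.

## Working session

There is one attempt and no reset: what is moved stays moved. The work goes in short steps, Python scripts to look and compute and a tool call to move; the robot and the scene stay as the last step left them, time stands still between calls to the robot, and variables do not carry over. Pictures are saved under pics/ and viewed, at most 10 in all, crops included, and the job is handed in when it is done.

Besides the shell and the picture viewer there is one more tool, called after ">>>" as a command line: name --argument value ..., lists and objects as JSON in quotes. servo_tool: Moves the arm, as the interface text tells. Its arguments: {"type":"object","properties":{"rows":{"type":"array","items":{"type":"array"}},"force":{"type":"number"}},"required":["rows"]}

```bash
mkdir -p pics; ls
python3 - <<'E'
from cell import manip
import cv2
s=manip.state();print({k:s[k] for k in('t','ee_pos','ee_rot','contact_force','gripper_width')})
for n in('side','top'):
    r=manip.read_camera(n);cv2.imwrite(f'pics/{n}0.png',r['color'][:,:,::-1]);print(n,r['K'].tolist(),r['T'].round(4).tolist())
E
```

```text
pics
{'t': 0.0, 'ee_pos': array([ 0.24505931, -0.62848137,  0.25244915]), 'ee_rot': array([-3.13994918e+00,  9.62836625e-05,  3.71806835e-01]), 'contact_force': array([0.24725571, 0.36220996, 0.45425565]), 'gripper_width': 0.9988830389263907}
side [[410.57889887040636, 0.0, 278.19144226431075], [0.0, 410.57889887040636, 212.19223898353414], [0.0, 0.0, 1.0]] [[-0.9606, -0.1487, 0.2347, 0.3284], [-0.2777, 0.5413, -0.7936, 0.6341], [-0.0091, -0.8276, -0.5613, 0.607], [0.0, 0.0, 0.0, 1.0]]
top [[502.7769114904922, 0.0, 281.8772061090289], [0.0, 502.7769114904922, 201.99044354467122], [0.0, 0.0, 1.0]] [[0.0178, -0.9827, 0.1845, 0.3785], [-0.9998, -0.016, 0.0109, -0.0702], [-0.0077, -0.1847, -0.9828, 1.0303], [0.0, 0.0, 0.0, 1.0]]
```

View pics/side0.png

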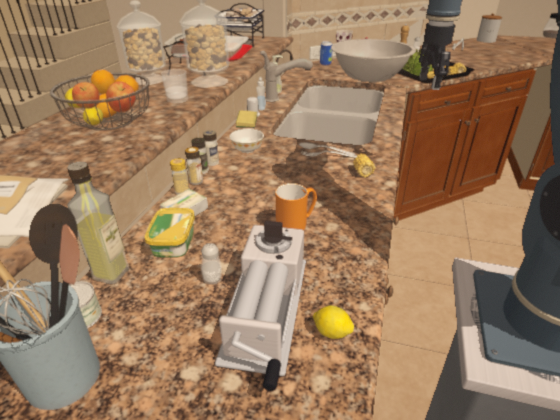

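View pics/top0.png

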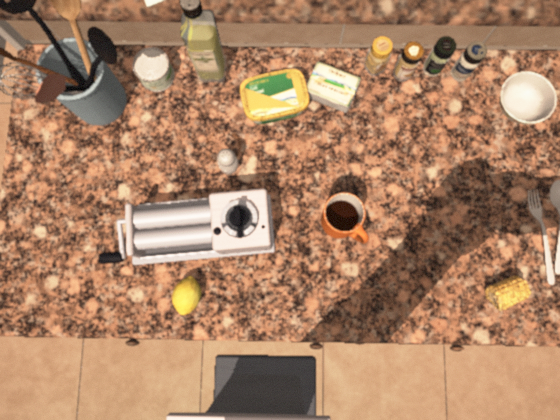

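The knob is near (240,216) in the top view and (273,232) in the side view. The mug is at (343,215) and the shaker at (228,160) in the top view. I'll enlarge the gearbox next.

```bash
cat > h.py <<'E'
import numpy as np
from cell import manip
def ray(r,u,v):
    d=r['T'][:3,:3]@np.linalg.solve(r['K'],[u,v,1.]);return r['T'][:3,3],d
def onz(r,u,v,z):
    o,d=ray(r,u,v);return o+d*(z-o[2])/d[2]
E
python3 - <<'E'
import cv2,numpy as np
a=cv2.imread('pics/top0.png')[180:272,200:285];b=cv2.imread('pics/side0.png')[210:275,235:315]
a=cv2.resize(a,None,fx=6,fy=6,interpolation=cv2.INTER_CUBIC)[:,:510]
b=cv2.resize(b,None,fx=3.5,fy=3.5,interpolation=cv2.INTER_CUBIC)
c=np.zeros((600,800,3),np.uint8);c[:a.shape[0],:a.shape[1]]=a;c[:b.shape[0],515:515+b.shape[1]]=b;cv2.imwrite('pics/crop.png',c)
E
```

```text
(no output)
```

View pics/crop.png

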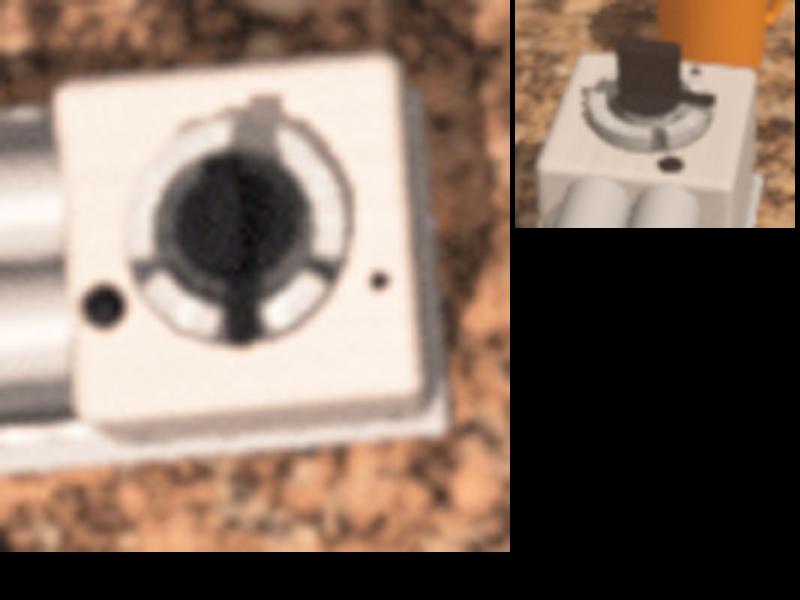

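Crop: the large dot is at crop (104,305), or image (217.3,230.8), on the +y side. The small dot is at (379,280). The ring shows dark notches at about (145,270) and (325,268), and the pointer tip is at (241,340).

Run:
```python
import cv2,numpy as np
from h import *
r=manip.read_camera('top');rs=manip.read_camera('side')
I=cv2.imread('pics/top0.png',0).astype(float)
def cen(u,v,w):
    p=I[v-w:v+w+1,u-w:u+w+1];k=np.clip(p.max()*.9-p,0,None);Y,X=np.mgrid[v-w:v+w+1,u-w:u+w+1];return (X*k).sum()/k.sum(),(Y*k).sum()/k.sum()
L=cen(217,230,5);S=cen(263,226,3);print(L,S)
f=lambda p,z:onz(r,*p,z)[:2]
l=f(L,.1025);s=f(S,.1025);m=(l+s)/2;d=(l-s)/np.linalg.norm(l-s);print('dots',l,s,'dist',np.linalg.norm(l-s))
# left of front: front F = d rotated ; +y dot on the front's right/left; F = toward robot
F=np.array([-d[1],d[0]]);F*= -np.sign(F[0]);ax=m-F*.0192;fa=np.arctan2(F[1],F[0]);print('axis',ax,'front',np.degrees(fa),'roller yaw',np.degrees(np.arctan2(-F[1],-F[0])))
C=lambda x,y:(200+(x+.5)/6-.5,180+(y+.5)/6-.5)
def ang(p):v=p-ax;return np.degrees((np.arctan2(v[1],v[0])-fa+np.pi)%(2*np.pi)-np.pi),np.linalg.norm(v)
for n,p,z in(('tip',(241,343),.116),('nL',(146,270),.11),('nS',(323,268),.11)):
    print(n,ang(f(C(*p),z)))
print('ring ctr',f(C(241,229),.11))
for p in(l,s):print(ang(p))
for z,q in((.148,ax),(.1,ax)):
  for n,c in(('top',r),('side',rs)):
    x=np.linalg.inv(c['T'])@[*q,z,1];x=c['K']@x[:3];print(n,z,x[:2]/x[2])
for n,c in (('mug',(343,214)),('shaker',(227,155)),('lemon',(187,296))):print(n,f(c,.09 if n!='lemon' else .03))
# side-view dot check
J=cv2.imread('pics/side0.png',0);
print('sidedot',onz(rs,235+(671-515)/3.5,210+164/3.5,.1025))
```

```text
(np.float64(216.96452408066767), np.float64(230.42395237202862)) (np.float64(262.7215284715284), np.float64(226.33966033966033))
dots [0.49689402 0.05986759] [ 0.50597231 -0.02506222] dist 0.08541362975495856
axis [0.5205244  0.01944338] front -173.89872546874724 roller yaw 6.101274531252763
tip (np.float64(-0.37405061598696776), np.float64(0.036472883281244595))
nL (np.float64(-69.49114662027941), np.float64(0.030156110518324338))
nS (np.float64(60.42099067991003), np.float64(0.030063367640983517))
ring ctr [0.52027496 0.01754329]
(np.float64(-65.79241455613557), np.float64(0.04682426760750545))
(np.float64(65.79241455613557), np.float64(0.04682426760750545))
top 0.148 [236.76319589 214.30671317]
side 0.148 [273.15027242 221.86301449]
top 0.1 [239.22191011 218.42343525]
side 0.1 [273.53519656 241.49562923]
mug [ 0.53377102 -0.17584797]
shaker [0.64596026 0.04827339]
lemon [0.3759253  0.12338727]
sidedot [0.49520236 0.06419932 0.1025    ]
```

>>> servo_tool --rows '[[[1.4,3.2,0],[0,0,8.2],1],[[2.8,6.4,0],[0,0,16.4],1],[[4.1,9.7,0],[0,0,24.6],1],[[5.5,13,0],[0,0,32.8],1],[[6.9,16.2,0],[0,0,41],1],[[8.3,19.4,0],[0,0,49.2],1],[[9.6,22.7,0],[0,0,57.4],1],[[11,26,0],[0,0,65.6],1],[[12.4,29.2,0],[0,0,73.8],1],[[13.8,32.4,0],[0,0,82],1]]'

```text
t: 1.45
ee_pos: [0.3835, -0.3038, 0.2533]
ee_rot: [-3.142, 0.0, 1.808]
contact_force: [0.6, -0.3, -0.7]
gripper_width: 0.999
finger_force: 0.0
```

>>> servo_tool --rows '[[[1.4,3.2,0],[0,0,8.2],1],[[2.8,6.4,0],[0,0,16.4],1],[[4.1,9.7,0],[0,0,24.6],1],[[5.5,13,0],[0,0,32.8],1],[[6.9,16.2,0],[0,0,41],1],[[8.3,19.4,0],[0,0,49.2],1],[[9.6,22.7,0],[0,0,57.4],1],[[11,26,0],[0,0,65.6],1],[[12.4,29.2,0],[0,0,73.8],1],[[13.8,32.4,0],[0,0,82],1]]'

```text
t: 2.7
ee_pos: [0.5216, 0.02, 0.2533]
ee_rot: [-3.141, -0.0, -3.045]
contact_force: [0.4, -0.3, 0.1]
gripper_width: 0.999
finger_force: 0.0
```

```bash
python3 -c "
from h import *
s=manip.state();print(s['t'],s['qpos'].round(3),s['ee_pos'],np.degrees(s['ee_rot']),s['contact_force'])"
```

```text
2.7 [ 0.444  0.438 -0.826  1.82   0.369  1.046  1.144] [0.52156211 0.01996267 0.25327351] [-1.79984209e+02 -1.28273342e-03 -1.74453071e+02] [ 0.43694194 -0.31202836  0.09024007]
```

>>> servo_tool --rows '[[[0,0,-2.5],[0,0,0.2],1],[[-0.1,-0.1,-5],[0,0,0.2],1],[[-0.1,-0.1,-7.5],[0,0,0.2],1],[[-0.1,-0.1,-9],[0,0,0.2],1],[[-0.1,-0.1,-10],[0,0,0.2],1],[[-0.1,-0.1,-10.6],[0,0,0.2],1],[[-0.1,-0.1,-11.1],[0,0,0.2],1],[[-0.1,-0.1,-11.1],[0,0,0.2],0.6],[[-0.1,-0.1,-11.1],[0,0,0.2],0.5]]' --force 30

```text
t: 3.82
ee_pos: [0.5204, 0.0182, 0.1426]
ee_rot: [-3.142, 0.001, -3.046]
contact_force: [-0.6, 0.7, -0.2]
gripper_width: 0.604
finger_force: 0.0
```

Run:
```python
from h import *
import cv2
s=manip.state();print(s['t'],s['ee_pos'],np.degrees(s['ee_rot']),s['contact_force'],s['gripper_width'])
a=manip.read_camera('side')['color'][190:275,225:325,::-1];b=manip.read_camera('top')['color'][170:260,195:285,::-1]
f=lambda i:cv2.resize(i,(400,400),interpolation=cv2.INTER_CUBIC)
cv2.imwrite('pics/g1.png',np.hstack([f(a),f(b)]))
```

```text
3.825 [0.52044729 0.01815905 0.14264863] [-1.79995970e+02  3.63835422e-02 -1.74500437e+02] [-0.59983026  0.72150269 -0.24783912] 0.6037114549600895
```

View pics/g1.png

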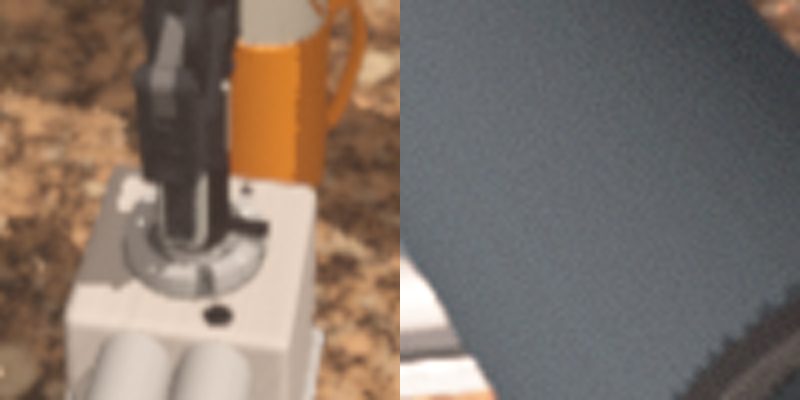

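In the side half, the fingers straddle the knob at about (190,210), the pointer is at (250,228), and the large-side notch is visible at (205,278) next to the dot at (217,315). The top half shows only the arm. I'll close the gripper.

>>> servo_tool --rows '[[[0,0,0],[0,0,0],0.3],[[0,0,0],[0,0,0],0.2],[[0,0,0],[0,0,0],0.1],[[0,0,0],[0,0,0],0],[[0,0,0],[0,0,0],0]]' --force 30

```text
t: 4.55
ee_pos: [0.5202, 0.0198, 0.1426]
ee_rot: [3.14, 0.001, -3.044]
contact_force: [-1.3, 4.7, 2.6]
gripper_width: 0.135
finger_force: 32.5
```

>>> servo_tool --rows '[[[0,0.15,0],[0,0,0],0],[[0,0.15,0.2],[0,0,0],0],[[0,0.15,0.4],[0,0,0],0],[[0,0.15,0.6],[0,0,0],0],[[0,0.15,0.8],[0,0,0],0],[[0,0.15,1.0],[0,0,0],0],[[0,0.15,1.2],[0,0,0],0],[[0,0.15,1.2],[0,0,0],0]]' --force 35

```text
t: 5.55
ee_pos: [0.5202, 0.0198, 0.1544]
ee_rot: [3.141, 0.0, -3.045]
contact_force: [2.4, 4.4, -10.4]
gripper_width: 0.129
finger_force: 34.1
```

>>> servo_tool --rows '[[[0,0,0],[0,0,-6.9],0],[[0,0,0],[0,0,-13.8],0],[[0,0,0],[0,0,-20.7],0],[[0,0,0],[0,0,-27.6],0],[[0,0,0],[0,0,-34.5],0],[[0,0,0],[0,0,-41.4],0],[[0,0,0],[0,0,-48.3],0],[[0,0,0],[0,0,-55.2],0],[[0,0,0],[0,0,-62.1],0],[[0,0,0],[0,0,-68.5],0]]'

```text
t: 6.8
ee_pos: [0.5204, 0.0205, 0.1544]
ee_rot: [3.141, -0.001, 2.039]
contact_force: [2.3, 5.8, -10.1]
gripper_width: 0.133
finger_force: 34.2
```

Run:
```python
from h import *
import cv2
s=manip.state();print(s['t'],s['ee_pos'],np.degrees(s['ee_rot']),s['contact_force'],s['moment'],s['gripper_width'],s['qpos'].round(2))
a=manip.read_camera('side')['color'][210:275,235:315,::-1]
cv2.imwrite('pics/g2.png',cv2.resize(a,(640,520),interpolation=cv2.INTER_CUBIC))
```

```text
6.8 [0.52039533 0.02053313 0.15437242] [ 1.79953601e+02 -4.68027627e-02  1.16829977e+02] [  2.30643501   5.83706016 -10.08951777] [ 1.28292084 -0.52912721  0.05924518] 0.1329313562702242 [ 0.16  0.49 -0.41  1.96  0.28  0.75  0.05]
```

View pics/g2.png

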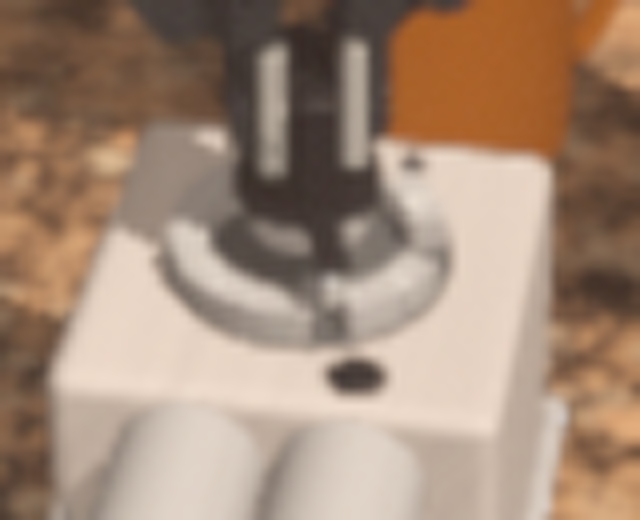

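>>> servo_tool --rows '[[[0.05,0.1,-0.1],[0,0,0],0],[[0.05,0.1,-0.2],[0,0,0],0],[[0.05,0.1,-0.3],[0,0,0],0],[[0.05,0.1,-0.4],[0,0,0],0],[[0.05,0.1,-0.46],[0,0,0],0],[[0.05,0.1,-0.46],[0,0,0],0]]'

```text
t: 7.6
ee_pos: [0.5205, 0.0206, 0.1496]
ee_rot: [-3.141, -0.0, 2.042]
contact_force: [0.1, 3.6, -9.0]
gripper_width: 0.134
finger_force: 34.5
```

>>> servo_tool --rows '[[[0,0.05,-0.08],[0,0,0],0],[[0,0.05,-0.16],[0,0,0],0],[[0,0.05,-0.2],[0,0,0],0],[[0,0.05,-0.2],[0,0,0],0]]'

```text
t: 8.1
ee_pos: [0.5205, 0.0207, 0.1476]
ee_rot: [-3.141, 0.0, 2.042]
contact_force: [-1.3, -0.2, -8.2]
gripper_width: 0.132
finger_force: 34.5
```

The tooth is 5 mm up with only spring force on the tool, so it is in the notch. I'll lower it the rest of the way.

>>> servo_tool --rows '[[[0,0,-0.1],[0,0,0],0],[[0,0,-0.2],[0,0,0],0],[[0,0,-0.3],[0,0,0],0],[[0,0,-0.4],[0,0,0],0],[[0,0,-0.46],[0,0,0],0],[[0,0,-0.46],[0,0,0],0]]'

```text
t: 8.85
ee_pos: [0.5205, 0.0208, 0.143]
ee_rot: [-3.141, 0.0, 2.042]
contact_force: [-2.9, -2.8, -7.5]
gripper_width: 0.133
finger_force: 34.7
```

>>> servo_tool --rows '[[[0,0,0],[0,0,0],0.3],[[0,0,0],[0,0,0],0.7],[[0,0,0],[0,0,0],0.7],[[0,0,0],[0,0,0],0.7]]'

```text
t: 9.35
ee_pos: [0.521, 0.0213, 0.1433]
ee_rot: [3.141, 0.0, 2.042]
contact_force: [-0.2, 0.8, 0.5]
gripper_width: 0.697
finger_force: 0.0
```

>>> servo_tool --rows '[[[0,0,2],[0,0,0],0.7],[[0,0,5],[0,0,0],0.7],[[0,0,9],[0,0,0],0.7],[[-1,-5,12],[0,0,0],0.7],[[-2,-10,14],[0,0,0],0.7],[[-3,-15,14],[0,0,0],0.7],[[-4,-20,14],[0,0,0],0.7],[[-5,-25,14],[0,0,0],0.7],[[-6,-30,14],[0,0,0],0.7],[[-6,-30,14],[0,0,0],0.7]]'

```text
t: 10.6
ee_pos: [0.459, -0.2834, 0.2827]
ee_rot: [-3.14, 0.001, 2.035]
contact_force: [0.6, 0.0, 0.0]
gripper_width: 0.701
finger_force: 0.0
```

Run:
```python
from h import *
import cv2
s=manip.state();print(s['t'],s['ee_pos'],s['contact_force'],s['gripper_width'])
a=manip.read_camera('side')['color'][210:275,235:315,::-1];b=manip.read_camera('top')['color'][180:260,195:285,::-1]
f=lambda i:cv2.resize(i,(400,400),interpolation=cv2.INTER_CUBIC)
cv2.imwrite('pics/g3.png',np.hstack([f(a),f(b)]))
```

```text
10.6 [ 0.45896127 -0.28336672  0.28268049] [0.60054564 0.0052367  0.00687128] 0.7008533856493895
```

View pics/g3.png

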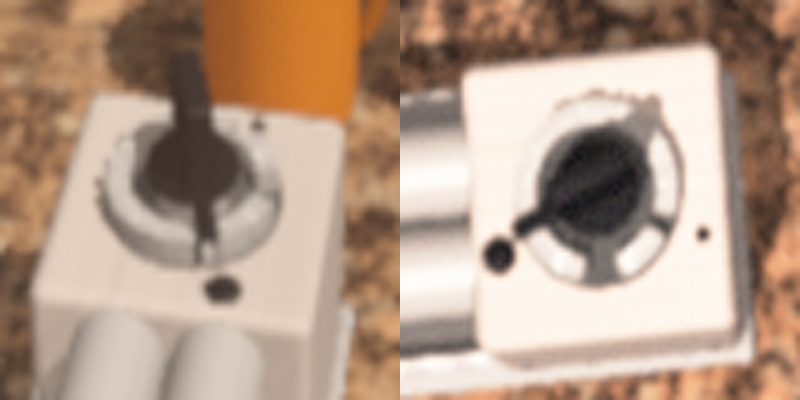

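The pointer points at the large dot at top-half (498,255), with its tip at (525,228). In the side half the bar's far top edge is at about (187,52). I'll use that edge to check the knob's height numerically.

Run:
```python
from h import *
A=np.radians(117);P=np.array([.5205,.0205]);e=np.array([np.cos(A),np.sin(A)])
def pr(c,p):
    x=np.linalg.inv(c['T'])@[*p,1];x=c['K']@x[:3];return x[:2]/x[2]
s,t=manip.read_camera('side'),manip.read_camera('top')
for l in(0,.004,.008):
    q=pr(s,[*(P-.018*e),.148+l]);w=pr(s,[*(P+.038*e),.116+l]);v=pr(t,[*(P+.038*e),.116+l])
    print(l,'far top',(q-[235,210])*[5,400/65],'tip side',(w-[235,210])*[5,400/65],'tip top',(v-[195,180])*[400/90,5]+[400,0])
```

```text
0 far top [181.82599602  42.70301551] tip side [209.3088211  230.03913515] tip top [507.17710564 230.43442943]
0.004 far top [181.6375523   32.35709549] tip side [209.19332804 219.86748627] tip top [505.90870512 228.92914595]
0.008 far top [181.4480507   21.95309546] tip side [209.07716345 209.63669438] tip top [504.62940704 227.41092972]
```

The edge is where it should be with the knob fully down (predicted row 43, against 22 if it were resting on the ring), and this agrees with the forces felt.

```bash
python3 -c "
from cell import manip
print(manip.hand_in())"
```

```text
the job is handed in; nothing more can be done
None
```

I lifted the selector knob, turned it to the large dot and lowered it into the notch with only its spring force on the tool. I then let go and handed the job in at about 11 s; the camera check shows the knob fully down, and the arm stayed clear of the mug, lemon and salt shaker.

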